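# Stop-button check on a home engraver's control box

## Robot

A 6-joint arm with a two-finger parallel gripper is mounted at the origin on the work surface. World frame = base frame: x ahead of the robot, y to its left, z up, the work surface at z = 0. Lengths are in m, angles in rad, forces in N, time in s.
With the tool pointing down it reaches from about 0.325 to 0.9 m from the base axis. Payload 6.1 kg.
Tool frame: the origin (TCP) lies midway between the tips of the shut fingers; the grasp point (between the pads) lies 19 mm behind it; z points along the fingers, y is the line along which they close (so a half turn about z gives the same grasp; the last joint's range is limited). The gripper opens to 85 mm and grips with 20 to 120 N. Pads are 22 mm wide; open, the fingers measure 114 mm over their backs; the gripper's body (76 mm by 85 mm) begins 54 mm behind the grasp point. The pads swing forward as they close: fully open they stand 13 mm farther back than shut.
Start: joints at [-1.328, 0.22, 1.526, -0, 1.395, -0.126], TCP at [0.225, -0.583, 0.231] pointing down, gripper open.
Joint ranges: [-2.98, 2.98], [-0.91, 2.08], [0.09, 2.57], [-1.24, 4.39], [0.2, 2.65], [-2.68, 2.68]. Speed limits (rad/s): [2.57, 2.57, 3.01, 3.14, 3.14, 3.14].

## Interface

Orientations are given as [roll, pitch, yaw] about the fixed x, y, z axes, in that order (R = Rz(yaw) Ry(pitch) Rx(roll)).
In Python, from plant import movep, move_l, set_joints, gripper_to, hold, inverse_kinematics, observe, get_image, get_calibration, Unreachable, job_done gives the robot as it stands. Calls block until the motion is done:
- movep(position, orientation): joint-space move of the TCP to a pose.
- move_l(position, feed=0.15, rotation=None, max_force=None): straight line of the TCP; rotation=None keeps the orientation; feed is the mean speed in m/s. With max_force (N) it stops when the force on the tool has changed by that much, and returns True; else False.
- set_joints(angles): joint-space move.
- gripper_to(opening, f_grip=None): finger opening in m; f_grip is the grip in N (None keeps the last); returns when the fingers have stopped.
- hold(seconds).
- inverse_kinematics(position, orientation): joint angles nearest the present ones, or None.
- observe(): the state.
- get_image(name): name is "side" or "top" or "wrist"; returns (picture, depth): 480x640x3 uint8, red, green, blue; 480x640 float32, m along the optical axis (not along the pixel's ray), 0 where there is no reading.
- get_calibration(name): a dict with "intrinsics" (3x3 intrinsics, pixels), "world_from_camera" (4x4, takes a point from camera to world coordinates). Camera axes: x right, y down, z forward; pixel columns grow to the right and rows downward; lengths in m; the calibration is good to about 2 mm. A picture is of the moment at which its call begins: read the wrist's pose just before it. get_calibration takes no time and is no camera call; for the wrist camera it gives the pose at the moment of the call.
A pose or a line that the arm cannot do raises Unreachable and nothing moves.
- job_done(): hands the job in; it is judged then, once.
The state is a dict: "time_s": time; "q": joint angles; "joint_velocities": joint speeds; "joint_torque": joint torques, N m; "eef_pos": TCP position; "tcp_rot": TCP orientation; "ft_force": force on the tool from outside, world axes, zero at the start; "torque": the same for the moment, N m; "opening": finger opening in m; "grasp_force": force on a finger pad.
Only numpy, scipy, OpenCV 4.12 (cv2) and the standard library are available. Lean on these libraries where they do the work, as an engineer would, in place of code of your own. Each camera call takes 0.05 s, during which the arm holds its last target. There are 200 camera calls.

## Task

Do the stop check on the engraver's control box: push the mushroom stop straight in until it latches, take your hand off so that it stays in by itself, then twist it clockwise by pushing sideways against one of its lobes until it springs back out, and only then press the round reset button beside it fully down and let it come back up. Use the fingertips only: do not take the stop head between the fingers, and do not lift or shove the control box or disturb anything else on the desk.

Things in the scene. Friction and masses are not known exactly. Their poses are not given: they have to be found in the camera images.
- console: Engraver control box, loose on the desk: grey steel, 140 (own x) x 240 (own y) x 70 mm tall, 2.4 kg, level top panel. Origin: centre of underside, z up; front is -x. On the panel at own x = 0: mushroom stop at y = +62 mm, round reset button at y = -30 mm, and at y = -86 mm a speed knob (28 mm across, upright bar grip, top 44 mm above the panel) to be left as it is.
- stop_top (a point): Centre of the top of the stop's head (moves and turns with it, z up its axis). Head: domed hub 40 mm across, 19 mm thick, with three lobes 16 mm wide, round-ended, reaching 32 mm from the axis, at own -x and 60 deg either side of own +x; at rest own axes are parallel to the box's. Out, hub top is 41 mm above the panel, lobes span 22 to 36 mm above it; latched in, all 9 mm lower.
- stop_lobe (a point): Outer end of the lobe on the head's own -x side, 32 mm from the axis, 12 mm below the head's top; turns with the head. Between the lobes the gaps are open down to the panel, but for a fixed collar 36 mm across and 10 mm high under the hub.
- stop_press (a joint): How far the stop is pushed in, m: 0 out, 0.011 at its hard stop. Takes about 6 N to start and 12 N near the end (a little more if pushed fast). Pushed past 0.009 it latches and, let go, stays at about 0.0087.
- stop_twist (a joint): Twist of the head, rad, growing clockwise seen from above, 0 to 1.05 (end stop); a spring turns it back to 0. Takes 0.03 N m at first, about 0.12 N m (4 to 6 N on a lobe) beyond 0.15 rad. Latched in, it lets go somewhere between 0.45 and 0.8 rad and the head springs out (stop_press back to 0).
- reset_top (a point): Centre of the top of the round raised reset button: black cap 26 mm across, standing 6 mm proud of a steel ring 42 mm across and 12 mm high; its top is 18 mm above the panel. Own z up; moves with the button.
- reset (a joint): How far the reset button is pressed, m: 0 up, 0.006 fully down; takes 5 N fully down, springs back, does not latch.
- speed_mark (a point): White mark on top of the spindle speed knob, 12 mm from the knob's axis, 44 mm above the panel; turns with the knob. Not to be turned.
- mug: Black ceramic mug, 80 mm across, 92 mm tall, handle to own +y; on the desk near the stop end of the control box. Origin centre of underside. Leave alone.
- infuser: Stainless steel tea infuser ball, 44 mm, on a 68 mm drip dish, 54 mm tall over all; on the desk near the knob end of the control box. Origin centre of underside. Leave alone.
- timer: Blue plastic timer dial on a white round base, 70 mm across, 41 mm tall; behind (+x of) the control box. Origin centre of underside. Leave alone.
- bit_jar: Clear screw-top jar, 54 mm across, 62 mm tall, at the left. Origin centre of underside. Leave alone.

How it is judged:
On the way, in this order (a step that is already met when the one before it is completed fails the run):
1. the stop is latched in and stays in with the fingers off the control box (value of joint stop_press above 0.007 m and contact force between the fingers and console below 0.3 N), for 0.2 s.
2. the head is twisted clockwise by a fingertip (value of joint stop_twist above 0.3 rad and contact force between the fingers and console above 0.3 N).
3. the latch has let go and the head is out again (value of joint stop_press below 0.002 m), for 0.1 s.
4. the reset button is pressed fully down (value of joint reset above 0.0045 m), for 0.05 s.
At the end, for the whole second after the job is handed in: The stop is fully out again (within 2 mm) and its head has turned back (within 0.12 rad), the reset button is up (within 1.5 mm), and the control box stands still within 12 mm of where it was (value of joint stop_press below 0.002 m and value of joint stop_twist below 0.12 rad and value of joint reset below 0.0015 m and distance of console from where it was at the start of the episode below 0.012 m and linear speed of console below 0.02 m/s); the robot touches nothing.
It fails at once if the stop head is taken between the fingers (the grasp point over the head, less than 10 mm above its top, while touching) (contact force between the fingers and console above 0.3 N and horizontal distance between the grasp point and stop_top below 0.018 m and z of the grasp point in the frame of stop_top below 0.01 m).
It fails at once if the control box is lifted more than 8 mm or shoved more than 12 mm (height (world z) of console above 0.008 m or distance of console from where it was at the start of the episode above 0.012 m).
It fails at once if the reset button is pressed while the stop is still in (value of joint stop_press above 0.004 m and value of joint reset above 0.003 m).
It fails at once if the speed knob is turned (its mark moved more than 16 mm) (distance of speed_mark from where it was at the start of the episode above 0.016 m).
It fails at once if the mug, tea infuser, timer or jar is disturbed (moved more than 15 mm) (distance of any of mug, infuser, timer, bit_jar from where it was at the start of the episode above 0.015 m).
It also fails if it takes over 64 s, if anything falls off the work surface, if the arm or the gripper's body presses on something with over 40 N, if the wrist force passes 120 N, or if a joint passes its speed limit or range.

## Working session

There is one attempt and no reset: what is moved stays moved. The work goes in short steps, each a Python script; the robot and the scene stay as the last script left them, time stands still between calls to the robot, and variables do not carry over. Pictures are saved under pics/ and viewed, at most 10 in all, crops included, and the job is handed in when it is done.

```bash
mkdir -p pics; ls; python3 - <<'E'
from plant import *
import cv2,numpy as np
o=observe();print(o['time_s'],o['eef_pos'],o['tcp_rot'],o['ft_force'],o['opening'])
for n in("top","side"):
    p,d=get_image(n);cv2.imwrite(f"pics/{n}0.png",p[:,:,::-1]);np.save(f"pics/{n}0d.npy",d)
    c=get_calibration(n);print(n,c["intrinsics"],c["world_from_camera"])
E
```

```text
pics
0.0 [ 0.22514577 -0.58238625  0.23019589] [-3.13964919e+00 -2.25864118e-04  3.68793627e-01] [-0.15676282  0.12751877 -0.32768184] 0.08552954537954113
top [[621.81921608   0.         317.63298124]
 [  0.         621.81921608 235.34137298]
 [  0.           0.           1.        ]] [[ 1.11934406e-03 -9.98510174e-01  5.45543673e-02  5.05098407e-01]
 [-9.99967626e-01 -6.82934852e-04  8.01751432e-03  1.37997490e-01]
 [-7.96831254e-03 -5.45615755e-02 -9.98478613e-01  1.42596632e+00]
 [ 0.00000000e+00  0.00000000e+00  0.00000000e+00  1.00000000e+00]]
side [[565.30949877   0.         320.84012979]
 [  0.         565.30949877 239.40219586]
 [  0.           0.           1.        ]] [[-0.71742842 -0.52158334  0.46178705  0.11833215]
 [-0.69662988  0.53543206 -0.47751369  0.65575711]
 [ 0.00180759 -0.66427655 -0.74748472  0.87143752]
 [ 0.          0.          0.          1.        ]]
```

View pics/top0.png

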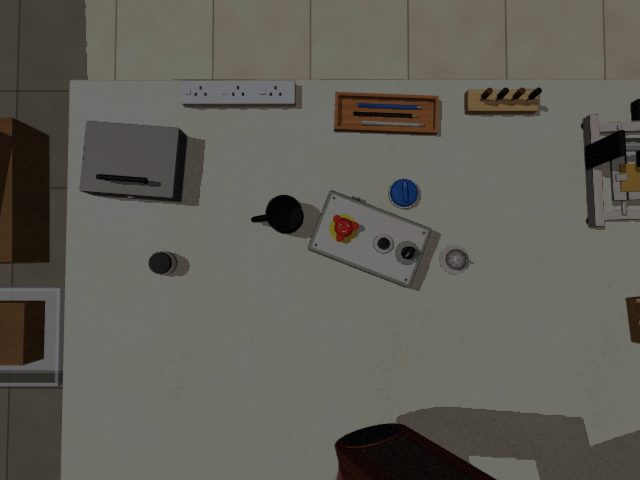

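View pics/side0.png

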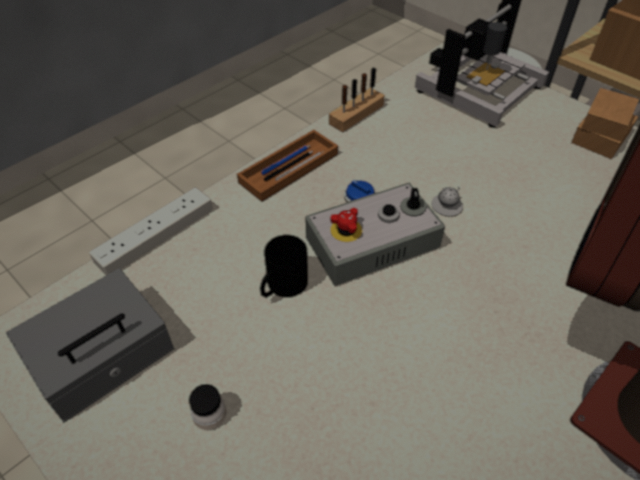

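The top view shows the stop at about (345,227), the reset button at (383,243), the knob at (408,253) and the mug at (285,215). The box is turned by about 20°. The side view agrees. Next I'll locate roughly and take a close wrist view.

```bash
cat > h.py <<'E'
from plant import *
import cv2,numpy as np
def ray(c,uv,z):
    K,T=c["intrinsics"],c["world_from_camera"]
    d=T[:3,:3]@np.linalg.solve(K,[uv[0],uv[1],1.]);o=T[:3,3]
    return o+d*(z-o[2])/d[2]
def red(p):
    p=p.astype(int);return ((p[:,:,0]>90)&(p[:,:,1]<60)&(p[:,:,2]<80)).astype(np.uint8)
E
python3 - <<'E'
from h import *
c=get_calibration("top")
for n,uv,z in(("stop",(345,227),.105),("reset",(383,243),.088),("knob",(408,253),.1),("mug",(285,215),.09),("timer",(404,193),.04),("c1",(331,192),.07),("c2",(431,231),.07),("c3",(409,285),.07),("c4",(310,246),.07)):
    print(n,ray(c,uv,z).round(4))
s=ray(c,(345,227),.105);r=ray(c,(383,243),.088);m=(s+r)/2
y=np.arctan2(*(s-r)[[1,0]]);print("box yaw",y-np.pi/2)
w=get_calibration("wrist")["world_from_camera"];o=observe()
print(w, o['eef_pos'])
for yaw in(0,.5,1,1.57,-.5,-1,-1.57): print(yaw,inverse_kinematics([m[0]-.06,m[1],.36],[np.pi,0,yaw]))
E
```

```text
stop [0.5951 0.0904 0.105 ]
reset [0.5618 0.0081 0.088 ]
knob [ 0.54   -0.0439  0.1   ]
mug [0.622  0.2191 0.09  ]
timer [ 0.6759 -0.0441  0.04  ]
c1 [0.6743 0.1197 0.07  ]
c2 [ 0.5888 -0.0984  0.07  ]
c3 [ 0.4713 -0.0497  0.07  ]
c4 [0.5559 0.1655 0.07  ]
box yaw -0.3844355343416406
[[ 0.36027604 -0.89309394 -0.26941491  0.29443331]
 [-0.9328393  -0.34599385 -0.10049422 -0.55530721]
 [-0.00346513  0.28752648 -0.95776642  0.37250829]
 [ 0.          0.          0.          1.        ]] [ 0.22516981 -0.58245152  0.23030987]
0 [-5.68528486e-02 -8.44360865e-02  1.60954973e+00 -4.44089210e-16
  1.61647901e+00  1.51394348e+00]
0.5 [-5.68528486e-02 -8.44360865e-02  1.60954973e+00 -4.44089210e-16
  1.61647901e+00  1.01394348e+00]
1 [-5.68528486e-02 -8.44360865e-02  1.60954973e+00 -4.44089210e-16
  1.61647901e+00  5.13943478e-01]
1.57 [-0.05685285 -0.08443609  1.60954973  0.          1.61647901 -0.05605652]
-0.5 [-5.68528486e-02 -8.44360865e-02  1.60954973e+00 -4.44089210e-16
  1.61647901e+00  2.01394348e+00]
-1 [-5.68528486e-02 -8.44360865e-02  1.60954973e+00 -4.44089210e-16
  1.61647901e+00  2.51394348e+00]
-1.57 None
```

```bash
python3 - <<'E'
from h import *
yaw=np.pi-.384; tx=np.array([np.cos(yaw),np.sin(yaw)])
m=np.array([.578,.049])+.044*tx
movep([*m,.34],[np.pi,0,yaw]); gripper_to(0.0,40); hold(.3)
c=get_calibration("wrist");p,d=get_image("wrist")
cv2.imwrite("pics/w1.png",p[:,:,::-1]);np.save("pics/w1d.npy",d);np.savez("pics/w1c.npz",**c)
o=observe();print(o['time_s'],o['eef_pos'],o['tcp_rot'],o['ft_force'],o['opening'])
for n in("stop",): 
    M=red(p);k,l,st,ce=cv2.connectedComponentsWithStats(M);i=1+st[1:,4].argmax();print(st[i],ce[i],ray(c,ce[i],.1))
E
```

```text
3.7917 [0.53720133 0.06547485 0.33997023] [-3.14159249e+00 -5.24055332e-05  2.75756138e+00] [0.45157566 0.13851161 1.54135677] 0.0002686315655855768
[ 339  215   53   48 1246] [366.04735152 244.13402889] [0.59706583 0.09506148 0.1       ]
```

View pics/w1.png

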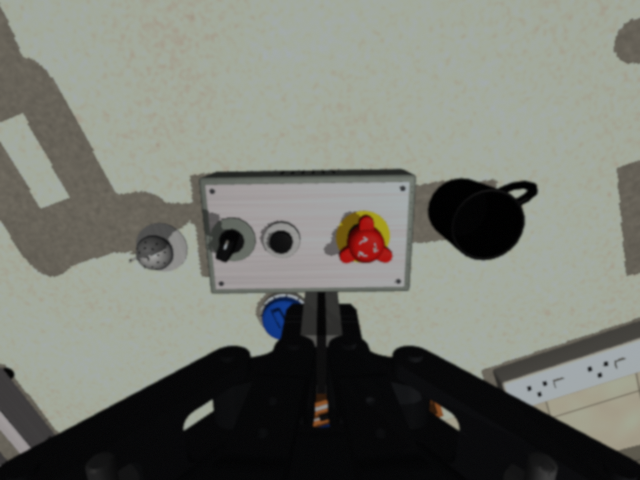

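The close view shows the stop head at about (366,242) with its front lobe pointing up in the image, the reset cap at (281,241), and the panel screws at (212,190), (402,188), (398,281) and (221,283). The next step is to refine these by blob.

```bash
python3 - <<'E'
from h import *
p=cv2.imread("pics/w1.png")[:,:,::-1];d=np.load("pics/w1d.npy");c=dict(np.load("pics/w1c.npz"))
g=p.max(2)
def blob(u,v,r,th):
    s=(g[v-r:v+r+1,u-r:u+r+1]<th).astype(np.uint8)
    k,l,st,ce=cv2.connectedComponentsWithStats(s)
    i=1+st[1:,4].argmax();return ce[i]+[u-r,v-r],st[i]
S=[]
for u,v in((212,190),(402,188),(398,281),(221,283)):
    s=g[v-5:v+6,u-5:u+6].astype(float);w=np.clip(np.median(s)-15-s,0,None);yy,xx=np.mgrid[v-5:v+6,u-5:u+6]
    uv=((xx*w).sum()/w.sum(),(yy*w).sum()/w.sum());P=ray(c,uv,.07);S.append(P);print("screw",np.round(uv,1),P.round(4))
S=np.array(S);print("ctr",S.mean(0));f=S[1]+S[2]-S[0]-S[3];b=S[2]+S[3]-S[0]-S[1];a=np.arctan2(f[1],f[0])-np.pi/2
print("yaw",a,np.arctan2(b[1],b[0]))
ctr=S.mean(0)
R=np.array([[np.cos(a),-np.sin(a)],[np.sin(a),np.cos(a)]])
for n,y in(("stop",.062),("reset",-.03),("knob",-.086)): print("pred",n,ctr[:2]+R@[0,y])
uv,st=blob(281,241,14,70);print("reset",uv,st,ray(c,uv,.088))
M=red(p);M[:200]=0;cn=max(cv2.findContours(M,0,2)[0],key=cv2.contourArea);(x,y),r=cv2.minEnclosingCircle(cn)
P=ray(c,(x,y),.104);print("stop",x,y,r,P,"r mm",np.linalg.norm(ray(c,(x+r,y),.104)-P)*1e3)
# depth heights
def z(u,v):
    q=np.linalg.solve(c["intrinsics"],[u,v,1])*d[v,u];T=c["world_from_camera"];return (T[:3,:3]@q+T[:3,3]).round(4)
print("depth panel",z(310,210),z(320,270),"reset",z(281,241),"stop",z(366,242),"desk",z(330,120))
E
```

```text
screw [211.7 191. ] [ 0.4855 -0.0416  0.07  ]
screw [402.2 188. ] [0.5612 0.1543 0.07  ]
screw [397.9 281. ] [0.6642 0.1145 0.07  ]
screw [220.8 283.2] [ 0.588  -0.0813  0.07  ]
ctr [0.57472918 0.03648809 0.07      ]
yaw -0.37009999639863245 -0.36913869136957717
pred stop [0.59715512 0.09429014]
pred reset [0.56387792 0.00851935]
pred knob [ 0.54362224 -0.04368896]
reset [279.99761905 241.47619048] [  1   4  24  22 420] [0.56275084 0.0086141  0.088     ]
stop 365.1968688964844 243.64593505859375 28.657291412353516 [0.59488858 0.09440229 0.104     ] r mm 30.244166139375583
depth panel [0.546  0.0507 0.0699] [0.6166 0.0341 0.07  ] reset [0.5621 0.0104 0.0905] stop [0.5915 0.0958 0.1102] desk [ 0.4645  0.1089 -0.    ]
```

```bash
cat >> h.py <<'E'
A=-.3700; C=np.array([.5747,.0365]); SP=np.array([.5962,.0943]); RS=np.array([.5634,.0086])
def Rm(a): return np.array([[np.cos(a),-np.sin(a)],[np.sin(a),np.cos(a)]])
YAW=np.pi+A
def say(t=""):
    o=observe();print(t,round(o['time_s'],2),o['eef_pos'].round(4),o['ft_force'].round(1))
def stopz(tag):
    c=get_calibration("wrist");p,d=get_image("wrist");cv2.imwrite(f"pics/{tag}.png",p[:,:,::-1])
    M=red(p)>0;v,u=np.nonzero(M&(d>0));K,T=c["intrinsics"],c["world_from_camera"]
    q=np.linalg.solve(K,np.array([u,v,np.ones(len(u))]))*d[v,u];P=(T[:3,:3]@q).T+T[:3,3]
    P=P[np.hypot(*(P[:,:2]-SP).T)<.05];print(tag,len(P),"z pct",np.percentile(P[:,2],[5,25,50,75,95]).round(4))
E
python3 - <<'E'
from h import *
up=np.r_[SP-.05*Rm(A)[:,1]*0,.16]
stopz("before")
movep([*SP,.16],[np.pi,0,YAW]);say()
move_l([*SP,.118],feed=.08)
hold(.2);say("pre")
r=move_l([*SP,.097],feed=.02,max_force=22);say(f"press {r}")
move_l([*SP,.16],feed=.1);hold(.2);say("up")
tx=np.array([np.cos(YAW),np.sin(YAW)])
movep([*(C+.044*tx),.34],[np.pi,0,YAW]);hold(.2);stopz("after")
E
```

```text
before 1241 z pct [0.1042 0.1056 0.1082 0.11   0.1113]
 4.63 [0.597  0.0942 0.1615] [-0.5  0.4  0.1]
pre 5.51 [0.5967 0.0943 0.1187] [-0.5 -0.3  0.3]
press True 6.16 [0.5966 0.0943 0.1091] [-2.2 -0.7  7.4]
up 7.03 [0.5955 0.0943 0.1589] [-0.6  0.2 -0.3]
after 1240 z pct [0.1044 0.1057 0.1082 0.11   0.1113]
```

Contact tripped the force limit before the stop latched. I'll press in small steps instead, checking the force at each one.

```bash
python3 - <<'E'
from h import *
movep([*SP,.14],[np.pi,0,YAW])
move_l([*SP,.113],feed=.05)
for z in np.arange(.111,.0955,-.001):
    move_l([*SP,z],feed=.01,max_force=40);hold(.05);f=observe()['ft_force'][2]
    if f>18 : break
say(f"end cmd {z:.4f}")
move_l([*SP,.16],feed=.1);hold(.2);say("up")
tx=np.array([np.cos(YAW),np.sin(YAW)])
movep([*(C+.044*tx),.34],[np.pi,0,YAW]);hold(.2);stopz("after2")
E
```

```text
end cmd 0.0960 14.53 [0.5973 0.0944 0.0998] [-8.3 -0.3 20.2]
up 15.52 [0.5956 0.0943 0.1589] [-0.6  0.2  0.3]
after2 1198 z pct [0.0961 0.0974 0.0998 0.1017 0.1029]
```

The stop is latched, sitting 8.4 mm lower. Next is the twist.

```bash
python3 - <<'E'
from h import *
def pose(th,gap,z=.079):
    return [*(SP+Rm(A-th)@[-.034,-(.0225+gap)]),z],[np.pi,0,YAW-th]
movep(*pose(0,.010,.16)[:1],[np.pi,0,YAW])
move_l(pose(0,.010,.079)[0],feed=.1);hold(.2);say("in")
f0=observe()['ft_force']
move_l(pose(0,.001)[0],feed=.03);say("near")
for th in np.arange(.06,1.03,.06):
    P,o=pose(th,0);move_l(P,feed=.02,rotation=o)
    df=observe()['ft_force']-f0;ft=Rm(A-th).T@df[:2];print(round(th,2),ft.round(1),round(df[2],1))
    if abs(ft[1])>12: break
    if th>.4: stopz(f"tw{int(th*100)}")
say("end")
E
```

```text
in 18.48 [0.5534 0.0763 0.0798] [0.4 0.  0.4]
near 18.93 [0.556  0.0849 0.079 ] [-0.2 -0.4  0.1]
0.06 [-0.6 -1.5] -0.2
0.12 [-0.5 -1.6] -0.4
0.18 [-0.  -1.5] -0.8
0.24 [-0.7 -1.7] -0.5
0.3 [-0.4 -2.8] -1.2
0.36 [-0.8 -3.5] 0.0
0.42 [-1. -4.] 0.3
tw42 144 z pct [0.0954 0.0962 0.0968 0.0972 0.1249]
0.48 [-1.  -3.5] -0.6
tw48 154 z pct [0.0955 0.0961 0.0966 0.0971 0.0979]
0.54 [-0.6 -4.2] 0.8
tw54 166 z pct [0.0937 0.0962 0.0967 0.0972 0.1298]
0.6 [-1.  -3.2] -1.6
tw60 133 z pct [0.0891 0.0962 0.0967 0.0972 0.0978]
0.66 [-2.  -3.4] 0.2
tw65 135 z pct [0.0915 0.0965 0.0969 0.0973 0.098 ]
0.72 [-1.1 -2.6] 1.6
tw72 127 z pct [0.0881 0.097  0.0976 0.098  0.0987]
0.78 [-2.4 -3.9] 0.7
tw78 4 z pct [0.0942 0.0943 0.0945 0.0946 0.0947]
0.84 [-1.7 -4.1] -0.1
tw84 5 z pct [0.0946 0.0949 0.095  0.0951 0.0957]
0.9 [-3.5 -3.6] -0.1
tw89 5 z pct [0.0944 0.0945 0.0949 0.0959 0.0961]
0.96 [-3.4 -3.8] -0.8
tw96 4 z pct [0.0943 0.0946 0.0948 0.0952 0.0961]
1.02 [-2.9 -4.8] -1.6
tw102 2 z pct [0.0964 0.0967 0.0972 0.0977 0.0981]
end 24.2 [0.5678 0.1237 0.0788] [-4.3  2.6 -1. ]
```

```bash
python3 - <<'E'
from h import *
p,d=get_image("side");c=get_calibration("side")
M=red(p)>0;v,u=np.nonzero(M&(d>0));K,T=c["intrinsics"],c["world_from_camera"]
q=np.linalg.solve(K,np.array([u,v,np.ones(len(u))]))*d[v,u];P=(T[:3,:3]@q).T+T[:3,3]
P=P[np.hypot(*(P[:,:2]-SP).T)<.05];print(len(P),np.percentile(P[:,2],[5,25,50,75,95]).round(4))
a=cv2.resize(p[150:320,250:480,::-1],None,fx=1.7,fy=1.7,interpolation=2)
w=cv2.resize(cv2.imread("pics/tw72.png"),(400,300));w2=cv2.resize(cv2.imread("pics/tw102.png"),(400,300))
im=np.zeros((600,800,3),np.uint8);im[:300,:400]=w;im[:300,400:]=w2;im[300:300+289,:391]=a
cv2.imwrite("pics/mix.png",im)
E
```

```text
Traceback (most recent call last):
IndexError: index -1 is out of bounds for axis 0 with size 0
```

```bash
python3 - <<'E'
from h import *
p,d=get_image("top");s,_=get_image("side")
im=np.zeros((600,800,3),np.uint8)
im[:300,:400]=cv2.imread("pics/tw72.png")[180:480,120:520];im[:300,400:]=cv2.imread("pics/tw102.png")[180:480,120:520]
im[300:,:400]=cv2.resize(s[130:280,270:470,::-1],(400,300));im[300:,400:]=cv2.resize(p[160:310,270:470,::-1],(400,300))
cv2.imwrite("pics/mix.png",im)
E
```

```text
(no output)
```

View pics/mix.png

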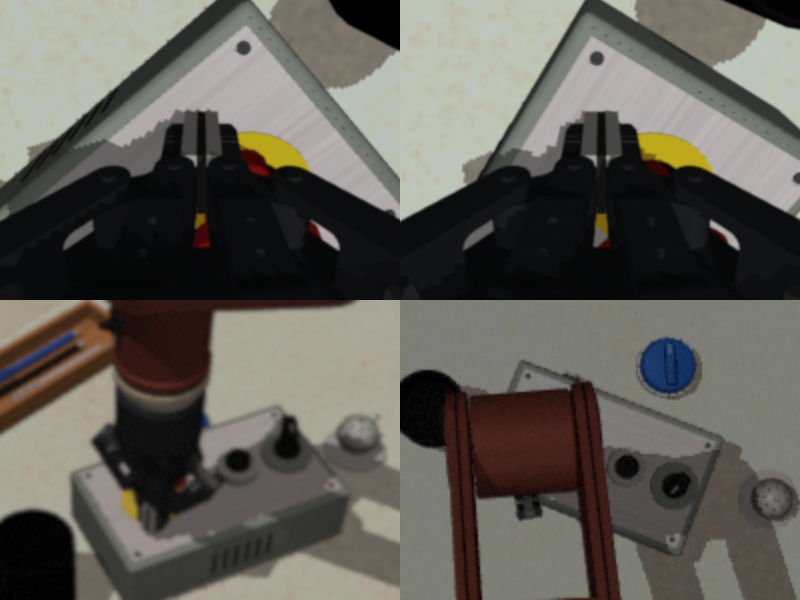

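The head is hidden behind the gripper in every view. I'll back away, rise and look.

```bash
python3 - <<'E'
from h import *
def pose(th,gap,z=.079):
    return [*(SP+Rm(A-th)@[-.034,-(.0225+gap)]),z],[np.pi,0,YAW-th]
P,o=pose(.8,.010);move_l(P,feed=.1,rotation=o)
P,o=pose(.4,.010);move_l(P,feed=.1,rotation=o)
P,o=pose(0,.010);move_l(P,feed=.1,rotation=o);hold(.1);say("back")
move_l(pose(0,.010,.16)[0],feed=.12);hold(.1);say("up")
tx=np.array([np.cos(YAW),np.sin(YAW)])
movep([*(C+.044*tx),.34],[np.pi,0,YAW]);hold(.2);stopz("after3");say()
E
```

```text
back 25.92 [0.5528 0.0767 0.079 ] [ 1.1 -0.6  0.7]
up 26.84 [0.5519 0.0763 0.1587] [ 0.  -0.1  0.1]
after3 1253 z pct [0.1043 0.1056 0.1081 0.11   0.1114]
 27.85 [0.533  0.0526 0.3376] [-0.4  1.1  0.3]
```

View pics/after3.png

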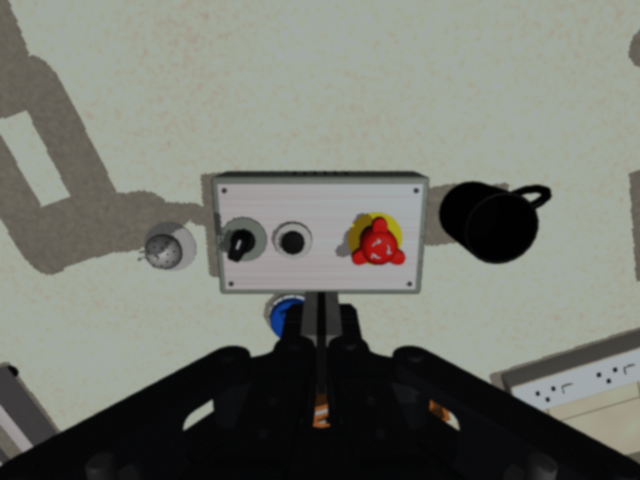

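The stop is out, the head is back at zero with its front lobe straight up at (380,222), and the box hasn't moved. Now the reset button at (292,241).

```bash
python3 - <<'E'
from h import *
movep([*RS,.14],[np.pi,0,YAW]);move_l([*RS,.092],feed=.08);hold(.2);say("pre")
for z in np.arange(.089,.0775,-.001):
    move_l([*RS,z],feed=.01);hold(.05);f=observe()['ft_force'][2];print(f"{z:.3f} {f:.1f}",end="; ")
    if f>11: break
hold(.15);say("down")
move_l([*RS,.16],feed=.1);hold(.2)
tx=np.array([np.cos(YAW),np.sin(YAW)])
movep([*(C+.044*tx),.34],[np.pi,0,YAW]);hold(.3);stopz("after4");say()
c=get_calibration("wrist");p,d=get_image("wrist");T=c["world_from_camera"]
q=np.linalg.inv(T)@[*RS,.088,1];u=c["intrinsics"]@q[:3];u,v=(u[:2]/u[2]).round().astype(int)
X=T[:3,:3]@(np.linalg.solve(c["intrinsics"],[u,v,1])*np.median(d[v-3:v+4,u-3:u+4]))+T[:3,3];print("reset top",X)
E
```

```text
pre 29.64 [0.5638 0.0085 0.0925] [ 0.2  1.2 -0.4]
0.089 2.8; 0.088 3.1; 0.087 4.0; 0.086 5.2; 0.085 9.3; 0.084 15.9; down 31.79 [0.5639 0.0085 0.0858] [-3.  -0.3 14.8]
after4 1235 z pct [0.1045 0.1057 0.1083 0.1101 0.1112]
 34.02 [0.5334 0.0522 0.3387] [-0.5  0.4  0.1]
reset top [0.56228357 0.00899695 0.09134507]
```

```bash
python3 - <<'E'
from h import *
c=get_calibration("wrist");p,d=get_image("wrist");K,T=c["intrinsics"],c["world_from_camera"]
v,u=np.mgrid[0:480,0:640];q=np.linalg.solve(K,np.array([u.ravel(),v.ravel(),np.ones(u.size)]))*d.ravel()
P=(T[:3,:3]@q).T+T[:3,3]
L=(P[:,:2]-C)@Rm(A)  # own coords
for y in np.arange(-.105,.115,.004):
    m=(abs(L[:,0])<.003)&(abs(L[:,1]-y)<.002);m2=(abs(L[:,1]+.03)<.003)&(abs(L[:,0]-y)<.002)
    print(f"{y*1e3:.0f}: {np.median(P[m,2])*1e3-70 if m.any() else -1:.1f} / {np.median(P[m2,2])*1e3-70 if m2.any() else -1:.1f}",end="; ")
cv2.imwrite("pics/rs.png",cv2.resize(p[170:310,200:440,::-1],(800,467),interpolation=cv2.INTER_CUBIC))
E
```

```text
-105: 5.3 / -70.6; -101: 5.8 / -70.8; -97: 13.4 / -70.4; -93: 42.4 / -70.5; -89: 43.2 / -70.4; -85: 43.2 / -70.5; -81: 42.5 / -70.7; -77: 13.6 / -70.3; -73: 11.8 / -69.8; -69: 5.5 / -14.1; -65: 5.2 / -1.1; -61: 2.4 / -0.0; -57: -0.2 / 327.9; -53: -0.5 / 335.2; -49: 11.3 / 338.0; -45: 11.4 / 324.9; -41: 21.0 / 324.8; -37: 21.5 / 328.6; -33: 21.2 / 0.3; -29: 21.6 / 0.1; -25: 21.3 / -0.2; -21: 21.1 / 5.8; -17: 12.1 / 11.6; -13: 11.6 / 14.5; -9: 2.7 / 21.4; -5: -0.4 / 21.3; -1: 0.0 / 21.2; 3: 0.2 / 21.2; 7: -0.0 / 21.3; 11: 0.1 / 20.9; 15: -0.1 / 11.8; 19: -0.1 / 11.2; 23: -0.4 / -0.3; 27: -0.1 / -0.4; 31: 0.6 / -0.0; 35: 0.8 / -0.3; 39: 1.3 / -0.6; 43: 32.3 / -0.3; 47: 38.9 / -0.4; 51: 40.3 / -0.0; 55: 40.4 / -0.0; 59: 40.8 / -0.2; 63: 41.0 / -0.8; 67: 40.4 / -1.1; 71: 41.3 / -1.0; 75: 39.5 / -1.0; 79: 37.8 / -1.0; 83: 33.5 / -1.0; 87: 1.0 / -1.0; 91: 0.6 / -1.0; 95: -0.1 / -56.4; 99: -0.1 / -49.4; 103: -0.1 / -42.7; 107: 0.3 / -1.0; 111: -0.0 / -1.0;
```

View pics/rs.png

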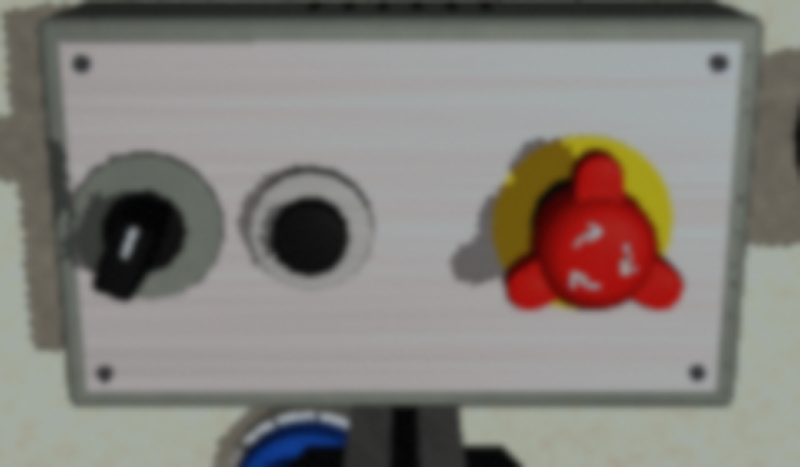

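The cap top reads 21 mm above the panel, not the stated 18, so the tip ended about 5.4 mm down with 15 N against the button's 5 N. To rule out anything other than the button having carried that force, I'll press once more with the fingers turned 90°, away from the knob.

```bash
python3 - <<'E'
from h import *
Y2=YAW-np.pi/2
movep([*RS,.16],[np.pi,0,Y2]);move_l([*RS,.095],feed=.1);hold(.1);say("pre")
for z in np.arange(.091,.0775,-.001):
    move_l([*RS,z],feed=.015);hold(.05);o=observe();f=o['ft_force'][2];print(f"{o['eef_pos'][2]:.4f} {f:.1f}",end="; ")
    if f>19: break
hold(.2);say("down")
move_l([*RS,.16],feed=.12)
tx=np.array([np.cos(YAW),np.sin(YAW)])
movep([*(C+.044*tx),.34],[np.pi,0,YAW]);hold(.3);stopz("after5")
c=get_calibration("wrist");p,d=get_image("wrist");T=c["world_from_camera"]
q=np.linalg.inv(T)@[*RS,.09,1];u=c["intrinsics"]@q[:3];u,v=(u[:2]/u[2]).round().astype(int)
print("reset top",T[:3,:3]@(np.linalg.solve(c["intrinsics"],[u,v,1])*np.median(d[v-3:v+4,u-3:u+4]))+T[:3,3]);say()
E
```

```text
pre 36.37 [0.5642 0.0085 0.096 ] [ 0.3 -0.5 -0.1]
0.0914 1.9; 0.0903 2.4; 0.0892 3.0; 0.0882 3.2; 0.0872 4.3; 0.0862 3.5; 0.0859 11.1; 0.0858 15.6; 0.0857 22.5; down 39.43 [0.5638 0.0085 0.0857] [-5.7 -0.2 21. ]
after5 1237 z pct [0.1043 0.1057 0.1083 0.1101 0.1113]
reset top [0.56314863 0.00899317 0.09155451]
 41.97 [0.5337 0.0523 0.3398] [0.1 0.1 0.3]
```

The button gave a clean spring curve and then a hard stop at .0858, about 5.8 mm of travel, and it came back up afterwards. I'm handing in.

```bash
python3 -c "
from plant import *
print(job_done())"
```

```text
the job is handed in; nothing more can be done
None
```

I finished the stop check and handed the job in at about 42 s: the stop was latched in, twisted until it sprang back out, then the reset was pressed fully down (twice, to be sure) and came back up, with no visible movement of the box; the hand-in returned no verdict.

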